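# Turn the tooth cast and draw the gauge slide to its post

### The arm

A 6-joint arm with a two-finger parallel gripper is mounted at the origin on the work surface. World frame = base frame: x ahead of the robot, y to its left, z up, the work surface at z = 0. Lengths are in mm, angles in rad, forces in N, time in s.
With the tool pointing down it reaches from about 300 to 775 mm from the base axis. Payload 14.6 kg.
Tool frame: the origin (TCP) lies between the finger pads; the fingertips stand 17 mm ahead of it and the grasp point (between the pads) lies 2 mm behind it (manip.tip_reach is the distance from the TCP to the fingertips, in mm); z points along the fingers, y is the line along which they close (so a half turn about z gives the same grasp; the last joint's range is limited). The gripper opens to 94 mm and grips with 3 to 60 N. Pads are 16 mm wide; open, the fingers measure 119 mm over their backs; the gripper's body (75 mm by 177 mm) begins 78 mm behind the grasp point.
Start: joints at [1.245, 0.3, 1.521, -0, 1.321, -0.067], TCP at [140.754, 531.674, 199.246] pointing down, gripper open.
Joint ranges: [-3.03, 3.03], [-0.79, 2.21], [0.23, 2.52], [-1.04, 4.18], [0, 3.07], [-2.55, 2.55]. Speed limits (rad/s): [2.22, 2.22, 2.57, 3.14, 3.14, 3.14].

### API

Orientations are given as [roll, pitch, yaw] about the fixed x, y, z axes, in that order (R = Rz(yaw) Ry(pitch) Rx(roll)).
In Python, from cell import manip, viewer gives the robot as it stands.
- The arm moves only by the tool apply_moves, never from a script. Its argument "moves" is a list of rows, each a list of 3 entries, a list of its own where there are three numbers: the shift along the tool's x, y, z each as a share of 0.25 m, from -1 to 1, then the turn, a rotation vector about the tool's x, y, z each as a share of pi rad, from -1 to 1, then the closure, from 0 (fully open) to 1 (shut). In form: [[[dx, dy, dz], [wx, wy, wz], grip], ...]. A call has 1 to 12 rows; each row is the pose to reach, as a shift and turn from the pose commanded when the call began, along the tool's axes at that moment, turning the shorter way round; what a row does not reach only later rows make up. A row lasts 1/12 s, in which the tool goes at most 41.7 mm and 7.16 degrees, less where a joint would pass 70% of its speed; a pose out of reach is approached as far as the arm can. A call with a number of a shift or a turn outside -1 to 1 is refused whole. A call with a gripper value outside its range is refused whole. The fingers move at their own pace and stop on an object; "squeeze" is the grip in N (left out, the last holds). Time passes only in rows, so rows that repeat a pose let the fingers close. It gives the time, the measured TCP pose, the force, the opening and the grip force at its end, in the units of the state.
- manip.read_state(): the state, without advancing time (a new reading comes with each control period).
- viewer.camera(name): name is "scene" or "side" or "wrist"; returns the picture (420x560x3 uint8, blue, green, red); there is no depth.
- viewer.camera_info(name): a dict with "camera_matrix" (3x3 intrinsics, pixels), "R" (3x3) and "t" (3): a world point X has camera coordinates R X + t. Camera axes: x right, y down, z forward; pixel columns grow to the right and rows downward; lengths in mm; the calibration is good to about 2 mm. The wrist camera is an equidistant fisheye: a pixel r from the principal point sees the ray r / f radians off the axis. A picture is of the moment at which its call begins: read the wrist's pose just before it. camera_info takes no time and is no camera call; for the wrist camera it gives the pose at the moment of the call.
- manip.sign_off(): hands the job in; it is judged then, once.
The state is a dict: "clock": time; "joints": joint angles; "qd": joint speeds; "effort": joint torques, N m; "eef_pos": TCP position; "eef_rot": TCP orientation; "wrist_force": force on the tool from outside, world axes, zero at the start; "moment": the same for the moment, N m; "finger_gap": finger opening in mm; "finger_force": force on a finger pad.
Only numpy, scipy, OpenCV 4.12 (cv2) and the standard library are available. Lean on these libraries where they do the work, as an engineer would, in place of code of your own. Each camera call takes 0.05 s, during which the arm holds its last target. There are 200 camera calls.

### The job

One side of the plaster tooth cast has been checked on the spring-return gauge slide: lift the cast out of its nest, turn it a quarter turn and seat it back in the nest so that the side with the teeth faces the side where the post with the round disc stands. Then let go of the cast, take the slide by its upright tab and pull it out until the middle tooth stands straight opposite the disc, and keep it there: the job finishes while you are still holding the tab against the spring. Leave everything else on the bench where it is.

Things in the scene. Friction and masses are not known exactly. Their poses are not given: they have to be found in the camera images.
- gauge: The gauge: grey base plate 290 x 130 x 12 mm, fixed to the bench (its place and yaw differ each time). Origin at bench height, directly below the centre of the nest when the slide is fully home; its x axis runs along the slide, pointing AWAY from the tab (the slide is pulled out towards -x of the gauge), z up. The plate spans x -180..+110 mm, y -65..+65 mm; at the +x end a spring housing (52 mm wide, 38 mm high) spans x +46..+105 mm.
- slide (a joint): Travel of the aluminium slide along the gauge's -x, in m: 0 = fully home (as at the start), stop at 0.090. A spring pulls it home: about 3.5 N at home, 6 to 8.5 N where it must be held; when let go it runs home. The distance to pull differs each time (45 to 65 mm).
- nest (a point): Centre of the floor of the nest on the slide, 20 mm above the bench; axes parallel to the gauge's; moves with the slide. The nest is a square pocket 47 x 47 mm inside, with a rim 6 mm high and 3.5 mm thick. The slide plate is 54 mm wide, its top level with the nest floor.
- tab_grip (a point): Grip point on the slide's pull tab, an upright dark steel plate: 12 mm thick along the gauge's x, 32 mm wide along y, rising 48 mm from the slide plate (from 20 to 68 mm above the bench), 95 mm from the nest centre towards the gauge's -x. This point lies on its centre line, 52 mm above the bench; axes parallel to the gauge's. It is easily pinched from above.
- cast: Loose plaster tooth cast, 80 to 170 g: square base 40 x 40 mm, 32 mm high, with flat upright sides; three white teeth in a row along one edge on a ridge 5 mm high, tooth tips 47.5 mm above the underside. Origin at the centre of the underside; z up; the teeth stand along the edge at its own -x (row parallel to its y, 11.5 mm off centre). It starts seated in the nest with the teeth towards the tab (axes about parallel to the gauge's), 3.5 mm free play on each side.
- tooth_face (a point): Middle of the cast's upright side below the teeth: 20 mm from the centre at the cast's -x, 16 mm above the underside.
- post: Fixed steel post beside the slide, standing on the gauge plate 39 mm to the left OR to the right of the slide's centre line (gauge y +39 or -39 mm) and 45 to 65 mm towards the tab from the home position of the nest centre. Foot of radius 9 mm; at the top a flat round disc of radius 13 mm, 45 to 52 mm above the bench, whose rim clears the cast's side by about 6 mm. Origin at the centre of its foot, 12 mm above the bench. (On the other side is only a low round plug 9 mm high.)
- disc (a point): Centre of the post's round disc, 48.5 mm above the bench.
- jar_a: Loose bystander: lidded jar, 52 mm wide, 58 mm high, 135 to 160 mm beside the slide's line. Origin at its underside. Leave it alone.
- jar_b: Loose bystander: lidded jar, 52 mm wide, 58 mm high, on the other side of the gauge. Origin at its underside. Leave it alone.
- jar_c: Loose bystander: lidded jar, 60 mm wide, 70 mm high. Origin at its underside. Leave it alone.
- shade_guide: Loose bystander: grey shade guide with small tooth tabs, 70 x 150 mm, 16 mm high. Origin at its underside. Leave it alone.
- bowl: Loose bystander: dark rubber bowl, 110 mm wide, 50 mm high. Origin at its underside. Leave it alone.
- brush: Loose bystander: brush lying on the bench. Origin at its underside. Leave it alone.
- spatula: Loose bystander: spatula lying on the bench. Origin at its underside. Leave it alone.

How it is judged:
By the outcome, as a careful person would: the job done as asked, in the order asked, and still so for the second after the job is handed in, while the arm keeps its last pose, push and grip.
It also fails if it takes over 48 s, if anything falls off the work surface, if the arm or the gripper's body presses on something with over 40 N, if the wrist force passes 120 N, or if a joint passes its speed limit or range.

## Working session

There is one attempt and no reset: what is moved stays moved. The work goes in short steps, Python scripts to look and compute and a tool call to move; the robot and the scene stay as the last step left them, time stands still between calls to the robot, and variables do not carry over. Pictures are saved under pics/ and viewed, at most 10 in all, crops included, and the job is handed in when it is done.

Besides the shell and the picture viewer there is one more tool, called after "Request:" by a JSON object that holds its "fn" and its "kwargs", one argument or row to a line. apply_moves: Moves the arm, as the interface text tells. Shift numbers are shares of 0.25 m and turn numbers shares of pi rad, none past 1 either way. Its arguments: {"type":"object","properties":{"moves":{"type":"array"},"squeeze":{"type":"number"}},"required":["moves"]}

```bash
mkdir -p pics; ls; python3 - <<'E'
from cell import manip, viewer
import cv2
for n in ["scene","side","wrist"]:
    cv2.imwrite(f"pics/{n}0.png",viewer.camera(n))
    i=viewer.camera_info(n);print(n,{k:(v.round(3).tolist() if hasattr(v,'round') else v) for k,v in i.items()})
s=manip.read_state();print({k:s[k] for k in("clock","eef_pos","eef_rot","finger_gap")})
E
```

```text
pics
scene {'camera_matrix': [[532.586, 0.0, 269.811], [0.0, 532.586, 212.886], [0.0, 0.0, 1.0]], 'R': [[0.741, 0.671, -0.005], [0.557, -0.619, -0.554], [-0.375, 0.408, -0.832]], 't': [-366.684, -253.25, 1521.323]}
side {'camera_matrix': [[484.268, 0.0, 278.582], [0.0, 484.268, 207.214], [0.0, 0.0, 1.0]], 'R': [[0.681, -0.733, 0.013], [-0.388, -0.375, -0.842], [0.622, 0.568, -0.539]], 't': [-377.275, 258.079, 1122.704]}
wrist {'camera_matrix': [[325.192, 0.0, 278.611], [0.0, 325.192, 211.869], [0.0, 0.0, 1.0]], 'R': [[0.256, 0.967, 0.001], [0.938, -0.249, 0.24], [0.232, -0.061, -0.971]], 't': [-551.144, -24.568, 388.986]}
{'clock': 0.15, 'eef_pos': array([140.68293604, 531.51432926, 198.84534317]), 'eef_rot': array([-3.14077212e+00, -7.05003224e-05,  2.88279356e+00]), 'finger_gap': 94.04203464011998}
```

View pics/scene0.png

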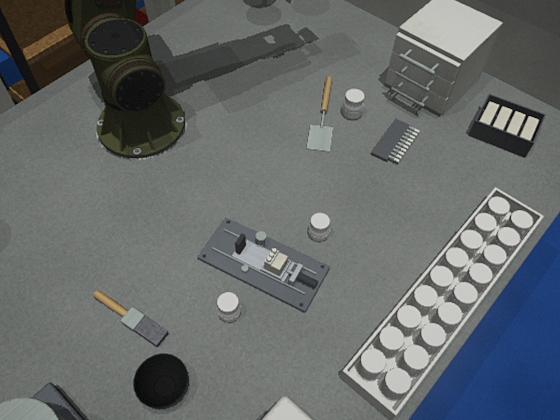

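View pics/side0.png

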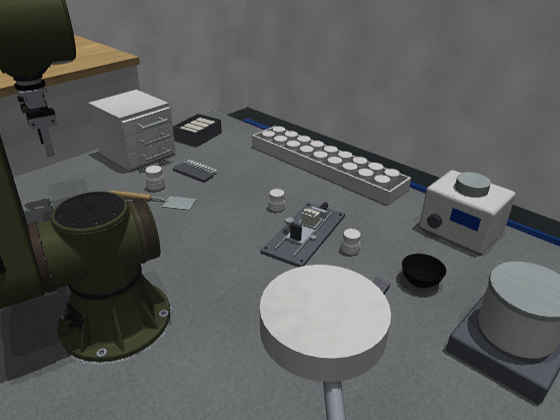

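View pics/wrist0.png

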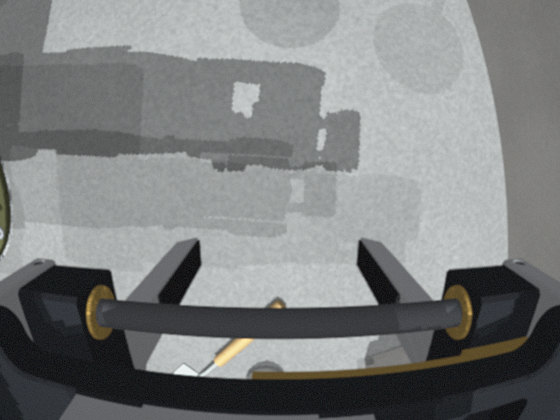

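The scene view shows the gauge around (265,262), with the tab at (240,243), the cast at (275,258), the post at (261,238) on the upper side and the plug at (245,268). The wrist view shows only bare bench. I'll enlarge the gauge.

```bash
python3 - <<'E'
import cv2
a=cv2.imread("pics/scene0.png")[210:315,190:335]
cv2.imwrite("pics/c1.png",cv2.resize(a,None,fx=5.5,fy=5.5,interpolation=cv2.INTER_CUBIC))
E
cat > h.py <<'E'
import numpy as np, cv2
from scipy.spatial.transform import Rotation as Ro
from cell import manip, viewer
def ray(info,uv):
    K=np.array(info["camera_matrix"]);R=np.array(info["R"]);t=np.array(info["t"])
    return -R.T@t, lambda d:R.T@d, K
def unproj(info,uv,z,fish=False):
    K=np.array(info["camera_matrix"]);R=np.array(info["R"]);t=np.array(info["t"])
    x=(uv[0]-K[0,2])/K[0,0];y=(uv[1]-K[1,2])/K[1,1]
    if fish:
        r=np.hypot(x,y);d=np.array([x/r*np.sin(r),y/r*np.sin(r),np.cos(r)]) if r>1e-9 else np.array([0,0,1.])
    else: d=np.array([x,y,1.])
    c=-R.T@t;d=R.T@d
    return c+d*(z-c[2])/d[2]
def proj(info,X,fish=False):
    K=np.array(info["camera_matrix"]);p=np.array(info["R"])@X+np.array(info["t"])
    if fish:
        th=np.arctan2(np.hypot(p[0],p[1]),p[2]);q=p[:2]/np.hypot(p[0],p[1])*th
    else:q=p[:2]/p[2]
    return q*K[0,0]+K[:2,2]
def move_to(pos,yaw):
    """commanded pose assumed = measured; prints tool-frame shares"""
    s=manip.read_state();Rm=Ro.from_euler("xyz",s["eef_rot"]);T=Ro.from_euler("xyz",[np.pi,0,yaw])
    print("share",(Rm.inv().apply(np.array(pos)-s["eef_pos"])/250).round(4),"turn",((Rm.inv()*T).as_rotvec()/np.pi).round(4))
E
sed -i '/^def ray/,/^    return -R.T@t, lambda/d' h.py
python3 - <<'E'
import sys;sys.path.insert(0,'.')
from h import *
i=viewer.camera_info("scene")
for p in[(228,219),(329,266),(306,309),(198,258)]:print(unproj(i,p,12).round(0))
for p in [(319,215),(228,296)]:print('jar',unproj(i,p,58).round())
E
```

```text
[417. -69.  12.]
[686.  -4.  12.]
[ 716. -124.   12.]
[ 442. -196.   12.]
jar [595.  66.  58.]
jar [ 581. -231.   58.]
```

View pics/c1.png

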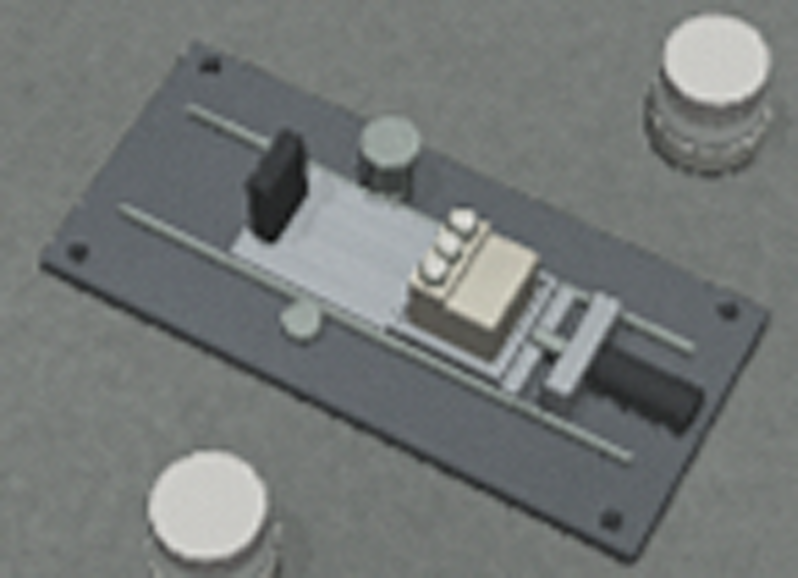

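```bash
python3 - <<'E'
from h import *
i=viewer.camera_info("scene")
P=[unproj(i,(190+a/5.5,210+b/5.5),12)[:2] for a,b in[(195,44),(768,318),(634,548),(42,262)]]
Q=[(-180,65),(110,65),(110,-65),(-180,-65)]
P=np.array(P);Q=np.array(Q,float)
p=P-P.mean(0);q=Q-Q.mean(0)
g=np.arctan2((q[:,0]*p[:,1]-q[:,1]*p[:,0]).sum(),(q*p).sum())
R=np.array([[np.cos(g),-np.sin(g)],[np.sin(g),np.cos(g)]]);o=P.mean(0)-R@Q.mean(0)
print(g,o,(P-(Q@R.T+o)).round(1))
v=o+R@[-20,-70];print(v);move_to([*v,160],g+np.pi/2)
E
```

```text
0.2350417191287881 [598.33482246 -91.89639711] [[ 2.2 -0.9]
 [ 0.4 -4. ]
 [-4.6  3.6]
 [ 2.1  1.3]]
[ 595.18657897 -164.62939212]
share [-2.4701 -2.2264  0.157 ] turn [-2.000e-04  1.000e-04  3.428e-01]
```

Request:
{"fn": "apply_moves", "kwargs": {
  "moves": [
    [[-1,-0.9,0],[0,0,0],0],
    [[-1,-0.9,0],[0,0,0],0],
    [[-1,-0.9,0],[0,0,0],0],
    [[-1,-0.9,0],[0,0,0],0],
    [[-1,-0.9,0],[0,0,0],0],
    [[-1,-0.9,0],[0,0,0],0],
    [[-1,-0.9,0],[0,0,0],0],
    [[-1,-0.9,0],[0,0,0],0],
    [[-1,-0.9,0],[0,0,0],0],
    [[-1,-0.9,0],[0,0,0],0]
  ]
}}

```text
clock: 0.98
eef_pos: [325.8, 248.7, 199.3]
eef_rot: [3.142, 0.0, 2.879]
wrist_force: [-0.5, 0.2, 1.4]
finger_gap: 94.0
finger_force: 0.0
```

Request:
{"fn": "apply_moves", "kwargs": {
  "moves": [
    [[-1,-0.9,0],[0,0,0],0],
    [[-1,-0.9,0],[0,0,0],0],
    [[-1,-0.9,0],[0,0,0],0],
    [[-1,-0.9,0],[0,0,0],0],
    [[-1,-0.9,0],[0,0,0],0],
    [[-1,-0.9,0],[0,0,0],0],
    [[-1,-0.9,0],[0,0,0],0],
    [[-1,-0.9,0],[0,0,0],0],
    [[-1,-0.9,0],[0,0,0],0],
    [[-1,-0.9,0],[0,0,0],0]
  ]
}}

```text
clock: 1.82
eef_pos: [509.5, -31.4, 198.4]
eef_rot: [-3.142, -0.001, 2.882]
wrist_force: [-0.0, 0.7, -0.2]
finger_gap: 93.8
finger_force: 0.0
```

Request:
{"fn": "apply_moves", "kwargs": {
  "moves": [
    [[-0.47,-0.43,0.15],[0,0,0.3428],0],
    [[-0.47,-0.43,0.15],[0,0,0.3428],0],
    [[-0.47,-0.43,0.15],[0,0,0.3428],0],
    [[-0.47,-0.43,0.15],[0,0,0.3428],0],
    [[-0.47,-0.43,0.15],[0,0,0.3428],0],
    [[-0.47,-0.43,0.15],[0,0,0.3428],0],
    [[-0.47,-0.43,0.15],[0,0,0.3428],0],
    [[-0.47,-0.43,0.15],[0,0,0.3428],0],
    [[-0.47,-0.43,0.15],[0,0,0.3428],0],
    [[-0.47,-0.43,0.15],[0,0,0.3428],0],
    [[-0.47,-0.43,0.15],[0,0,0.3428],0],
    [[-0.47,-0.43,0.15],[0,0,0.3428],0]
  ]
}}

```text
clock: 2.82
eef_pos: [595.2, -163.9, 161.8]
eef_rot: [-3.142, -0.0, 1.81]
wrist_force: [0.8, 0.0, 0.1]
finger_gap: 93.9
finger_force: 0.0
```

```bash
python3 - <<'E'
from h import *
import pickle
i=viewer.camera_info("wrist");a=viewer.camera("wrist");cv2.imwrite("pics/w1.png",a);pickle.dump(i,open("w1.pkl","wb"))
cv2.imwrite("pics/w1b.png",cv2.resize(a,None,fx=1.42,fy=1.42,interpolation=cv2.INTER_CUBIC))
s=manip.read_state();print(s["clock"],s["eef_pos"],s["eef_rot"],s["joints"],s["wrist_force"])
E
```

```text
2.8667 [ 595.12505297 -164.28913648  161.83161387] [ 3.14156490e+00 -3.15472471e-05  1.80927811e+00] [-3.28685405e-01  4.80085091e-01  1.36070985e+00  4.30775677e-05
  1.30079126e+00 -5.67178674e-01] [ 0.39901481 -0.15401794  0.36038148]
```

View pics/w1b.png

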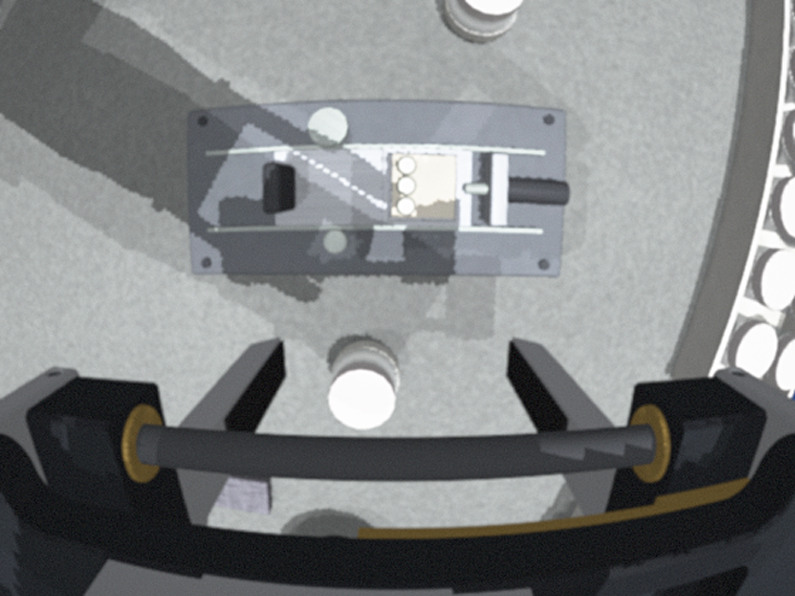

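The wrist view from above has the gauge plate at (188..565, 100..275), the tab at (279,188), the disc at (327,125) on the +y side, teeth at (405,165/185/207) and the cast top at (424,187). I'll enlarge this for measuring.

```bash
python3 - <<'E'
import cv2
a=cv2.imread("pics/w1.png")[65:200,125:405]
cv2.imwrite("pics/w1c.png",cv2.resize(a,None,fx=2.85,fy=2.85,interpolation=cv2.INTER_CUBIC))
E
```

```text
(no output)
```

View pics/w1c.png

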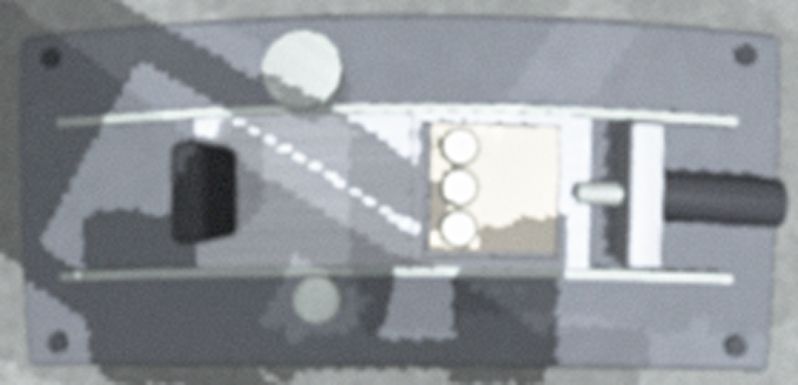

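```bash
cat >> h.py <<'E'
def fit(P,Q):
    p=P-P.mean(0);q=Q-Q.mean(0)
    g=np.arctan2((q[:,0]*p[:,1]-q[:,1]*p[:,0]).sum(),(q*p).sum())
    R=np.array([[np.cos(g),-np.sin(g)],[np.sin(g),np.cos(g)]]);return g,R,P.mean(0)-R@Q.mean(0)
E
python3 - <<'E'
from h import *
import pickle
i=pickle.load(open("w1.pkl","rb"))
U=lambda a,b,z:unproj(i,(125+(a+.5)/2.85-.5,65+(b+.5)/2.85-.5),z,True)[:2]
Q=np.array([(-180,65),(110,65),(110,-65),(-180,-65)],float)
P=np.array([U(a,b,12) for a,b in[(20,40),(780,38),(768,370),(28,362)]])
g,R,o=fit(P,Q);print(g,o,((P-o)@R-Q).round(1))
S=np.array([U(a,b,12) for a,b in[(50,57),(745,54),(735,345),(57,342)]]);print(((S-o)@R).round(1))
L=lambda a,b,z:((U(a,b,z)-o)@R).round(1)
print("disc",L(302,70,52),"plug",L(316,299,21),"teeth",[L(*t,67.5) for t in[(460,147),(459,187),(458,228)]])
print("casttop R edge",L(557,188,52),L(500,124,52),L(500,252,52),"tab",L(172,190,68),L(205,190,68),L(190,142,68),L(190,243,68))
E
```

```text
0.2279895210017303 [596.5133902 -89.3472629] [[ 1.2 -1.9]
 [-1.4 -1.5]
 [-1.1  1.4]
 [ 1.3  2. ]]
[[-165.7   55. ]
 [  94.5   55.8]
 [  94.6  -54.3]
 [-165.3  -55.2]]
disc [-61.8  38.5] plug [-61.3 -38.7] teeth [array([-12.1,  12.7]), array([-12.2,   0.6]), array([-12.3, -11.8])]
casttop R edge [19.2  1.2] [ 0.8 21.1] [  1.4 -19.7] tab [-99.9   0.7] [-89.3   0.3] [-94.   15.3] [-94.3 -15.9]
```

```bash
cat >> h.py <<'E'
G=0.228;GR=np.array([[np.cos(G),-np.sin(G)],[np.sin(G),np.cos(G)]]);GO=np.array([596.5,-89.3])
def gmove(gx,gy,z,yaw): move_to([*(GO+GR@[gx,gy]),z],yaw)
def tcp():
    s=manip.read_state();print("t",round(s["clock"],2),"tcp gauge",(GR.T@(s["eef_pos"][:2]-GO)).round(2),s["eef_pos"][2].round(2),"rot",s["eef_rot"].round(4),"gap",s["finger_gap"],"ff",s["finger_force"],"F",np.round(s["wrist_force"],1))
E
python3 -c "
from h import *
gmove(-.5,.5,120,G+np.pi)"
```

```text
share [0.2922 0.0742 0.1673] turn [ 0.     -0.     -0.4967]
```

Request:
{"fn": "apply_moves", "kwargs": {
  "moves": [
    [[0.292,0.074,0.167],[0,0,-0.4967],0],
    [[0.292,0.074,0.167],[0,0,-0.4967],0],
    [[0.292,0.074,0.167],[0,0,-0.4967],0],
    [[0.292,0.074,0.167],[0,0,-0.4967],0],
    [[0.292,0.074,0.167],[0,0,-0.4967],0],
    [[0.292,0.074,0.167],[0,0,-0.4967],0],
    [[0.292,0.074,0.167],[0,0,-0.4967],0],
    [[0.292,0.074,0.167],[0,0,-0.4967],0],
    [[0.292,0.074,0.167],[0,0,-0.4967],0],
    [[0.292,0.074,0.167],[0,0,-0.4967],0],
    [[0.292,0.074,0.167],[0,0,-0.4967],0],
    [[0.292,0.074,0.167],[0,0,-0.4967],0]
  ]
}}

```text
clock: 3.87
eef_pos: [596.0, -89.6, 120.0]
eef_rot: [3.142, -0.0, -2.969]
wrist_force: [0.5, 0.1, 0.6]
finger_gap: 93.9
finger_force: 0.0
```

Request:
{"fn": "apply_moves", "kwargs": {
  "moves": [
    [[0,0,0],[0,0,-0.005],0],
    [[0,0,0],[0,0,-0.005],0],
    [[0,0,0],[0,0,-0.005],0]
  ]
}}

```text
clock: 4.12
eef_pos: [596.0, -89.8, 120.0]
eef_rot: [-3.142, 0.0, -2.965]
wrist_force: [0.4, 0.4, 0.3]
finger_gap: 94.2
finger_force: 0.0
```

```bash
python3 -c "
from h import *
tcp();gmove(-.5,.5,51,G+np.pi)"
```

```text
t 4.12 tcp gauge [-0.61 -0.41] 120.01 rot [-3.1416  0.     -2.9648] gap 94.16572387260561 ff 0.0 F [0.4 0.4 0.3]
share [-2.00e-04  3.60e-03  2.76e-01] turn [-0.      0.     -0.0163]
```

Request:
{"fn": "apply_moves", "kwargs": {
  "moves": [
    [[0,0.003,0.1],[0,0,-0.0163],0],
    [[0,0.003,0.2],[0,0,-0.0163],0],
    [[0,0.003,0.276],[0,0,-0.0163],0],
    [[0,0.003,0.276],[0,0,-0.0163],0],
    [[0,0.003,0.276],[0,0,-0.0163],0]
  ]
}}

```text
clock: 4.53
eef_pos: [595.6, -89.2, 50.8]
eef_rot: [3.141, -0.001, -2.912]
wrist_force: [0.3, -0.5, 0.1]
finger_gap: 94.2
finger_force: 0.0
```

Request:
{"fn": "apply_moves", "kwargs": {
  "moves": [
    [[0,0,0],[0,0,0],0.75],
    [[0,0,0],[0,0,0],0.75],
    [[0,0,0],[0,0,0],0.75],
    [[0,0,0],[0,0,0],0.75],
    [[0,0,0],[0,0,0],0.75],
    [[0,0,0],[0,0,0],0.75],
    [[0,0,0],[0,0,0],0.75],
    [[0,0,0],[0,0,0],0.75]
  ],
  "squeeze": 20
}}

```text
clock: 5.2
eef_pos: [595.9, -89.2, 51.0]
eef_rot: [3.142, 0.0, -2.91]
wrist_force: [-0.3, -0.4, 0.0]
finger_gap: 44.5
finger_force: 0.0
```

```bash
python3 -c "
from h import *
tcp()"
```

```text
t 5.2 tcp gauge [-0.6  0.2] 51.04 rot [ 3.1416  0.     -2.9105] gap 44.456219094363895 ff 0.0 F [-0.3 -0.4  0. ]
```

Not yet in contact; I'll keep closing.

Request:
{"fn": "apply_moves", "kwargs": {
  "moves": [
    [[0,0,0],[0,0,0],0.8],
    [[0,0,0],[0,0,0],0.8],
    [[0,0,0],[0,0,0],0.8],
    [[0,0,0],[0,0,0],0.8],
    [[0,0,0],[0,0,0],0.8]
  ],
  "squeeze": 20
}}

```text
clock: 5.62
eef_pos: [595.9, -89.2, 51.0]
eef_rot: [-3.142, 0.0, -2.91]
wrist_force: [-0.3, -0.3, 0.5]
finger_gap: 32.5
finger_force: 30.8
```

Request:
{"fn": "apply_moves", "kwargs": {
  "moves": [
    [[0,0,-0.03],[0,0,0],0.8],
    [[0,0,-0.08],[0,0,0],0.8],
    [[0,0,-0.12],[0,0,0],0.8],
    [[0,0,-0.15],[0,0,0],0.8],
    [[0,0,-0.15],[0,0,0],0.8]
  ]
}}

```text
clock: 6.03
eef_pos: [596.8, -89.4, 91.0]
eef_rot: [-3.14, 0.003, -2.91]
wrist_force: [-0.6, 0.5, -2.1]
finger_gap: 32.4
finger_force: 30.5
```

```bash
python3 -c "
from h import *
tcp()
i=viewer.camera_info('wrist');a=viewer.camera('wrist');cv2.imwrite('pics/w2.png',a[60:300,150:430]);cv2.imwrite('pics/w2.png',cv2.resize(a[60:300,150:430],None,fx=2.4,fy=2.4))
gmove(0,0,88.5,G+np.pi/2)"
```

```text
t 6.03 tcp gauge [ 0.28 -0.2 ] 91.04 rot [-3.1401e+00  3.1000e-03 -2.9104e+00] gap 32.41153214357649 ff 30.502734672627412 F [-0.6  0.5 -2.1]
share [-0.0006  0.0001  0.0053] turn [2.00e-04 7.00e-04 5.01e-01]
```

View pics/w2.png

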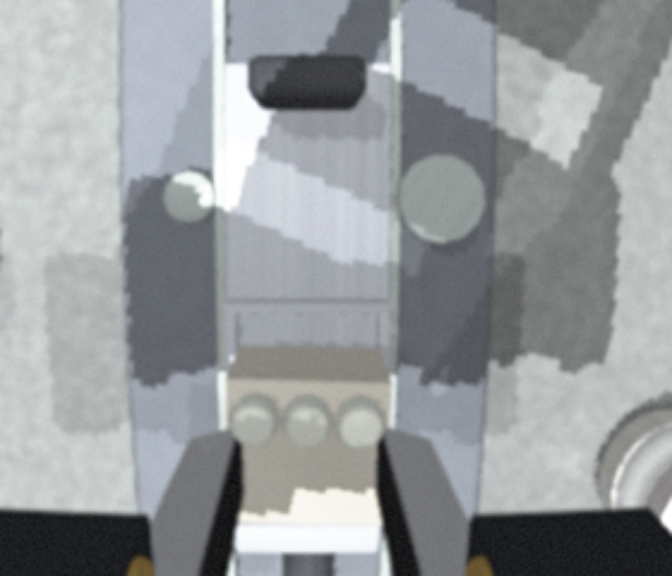

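The picture shows the cast clear of the nest between the fingers. The teeth at crop (254/308/361, 420) are level and central, and the disc is at (442,198) on the right.

```bash
python3 -c "
from h import *
i=viewer.camera_info('wrist')
for u in(254,308,361):
  print((GR.T@(unproj(i,(150+u/2.4-.3,60+420/2.4-.3),107.5,True)[:2]-GO)).round(1))"
```

```text
[-14.7 -11.5]
[-14.7   0.7]
[-14.8  12.6]
```

Request:
{"fn": "apply_moves", "kwargs": {
  "moves": [
    [[0,0,0],[0,0,0.5],0.8],
    [[0,0,0],[0,0,0.5],0.8],
    [[0,0,0],[0,0,0.5],0.8],
    [[0,0,0],[0,0,0.5],0.8],
    [[0,0,0],[0,0,0.5],0.8],
    [[0,0,0],[0,0,0.5],0.8],
    [[0,0,0],[0,0,0.5],0.8],
    [[0,0,0],[0,0,0.5],0.8],
    [[0,0,0],[0,0,0.5],0.8],
    [[0,0,0],[0,0,0.5],0.8],
    [[0,0,0],[0,0,0.5],0.8],
    [[0,0,0],[0,0,0.5],0.8]
  ]
}}

```text
clock: 7.08
eef_pos: [595.6, -89.2, 88.0]
eef_rot: [-3.141, -0.0, 1.867]
wrist_force: [0.5, 0.0, -1.7]
finger_gap: 32.6
finger_force: 30.5
```

```bash
python3 -c "
from h import *
tcp();gmove(0,0,53,G+np.pi/2)"
```

```text
t 7.08 tcp gauge [-0.86  0.3 ] 87.99 rot [-3.1409e+00 -4.0000e-04  1.8666e+00] gap 32.58207280927255 ff 30.50175371055957 F [ 0.5  0.  -1.7]
share [-0.0015  0.0035  0.14  ] turn [-0.0002 -0.0001  0.0216]
```

Request:
{"fn": "apply_moves", "kwargs": {
  "moves": [
    [[-0.005,0.0035,0],[0,0,0.0216],0.8],
    [[-0.005,0.0035,0],[0,0,0.0216],0.8],
    [[-0.005,0.0035,0],[0,0,0.0216],0.8],
    [[-0.005,0.0035,0.05],[0,0,0.0216],0.8],
    [[-0.005,0.0035,0.09],[0,0,0.0216],0.8],
    [[-0.005,0.0035,0.11],[0,0,0.0216],0.8],
    [[-0.005,0.0035,0.11],[0,0,0.0216],0.8],
    [[-0.005,0.0035,0.11],[0,0,0.0216],0.8]
  ]
}}

```text
clock: 7.75
eef_pos: [596.8, -90.1, 60.4]
eef_rot: [-3.141, -0.0, 1.805]
wrist_force: [0.6, 0.2, -2.0]
finger_gap: 32.8
finger_force: 30.5
```

```bash
python3 -c "
from h import *
tcp();gmove(0,-1,51.5,G+np.pi/2)
i=viewer.camera_info('wrist');a=viewer.camera('wrist');c=a[60:320,150:430]
import pickle;pickle.dump(i,open('w3.pkl','wb'));cv2.imwrite('pics/w3.png',cv2.resize(c,None,fx=2.3,fy=2.3,interpolation=cv2.INTER_CUBIC))"
```

```text
t 7.75 tcp gauge [ 0.14 -0.88] 60.38 rot [-3.1406e+00 -5.0000e-04  1.8054e+00] gap 32.75859918432913 ff 30.503311054199003 F [ 0.6  0.2 -2. ]
share [-0.0005 -0.0005  0.0355] turn [-0.0003 -0.0002  0.0021]
```

View pics/w3.png

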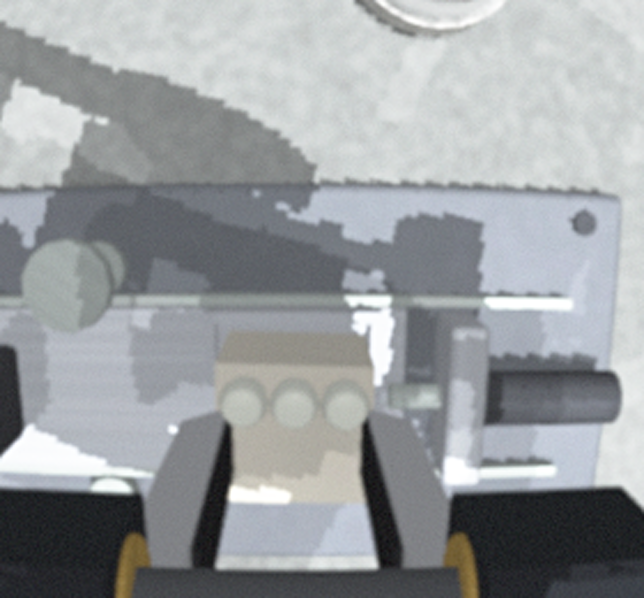

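The cast hangs over the nest with teeth at (243/294/345, 403) towards the disc (66,285), and the right finger is clear of the housing crossbar (470,400).

```bash
python3 -c "
from h import *
import pickle
i=pickle.load(open('w3.pkl','rb'))
L=lambda u,v,z:(GR.T@(unproj(i,(150+u/2.3-.3,60+v/2.3-.3),z,True)[:2]-GO)).round(1)
for u in(243,294,345): print(L(u,403,77))
print('base top back corners',L(230,500,61.4),L(362,502,61.4),'front bottom',L(218,334,29.4),L(370,334,29.4),'disc',L(66,285,52),'front top edge',L(295,364,61.4))"
```

```text
[-12.1  14.8]
[ 0.  14.9]
[12.1 14.9]
base top back corners [-17.2 -18. ] [ 18.6 -18.4] front bottom [-22.7  20.9] [22.4 21.1] disc [-61.7  39.3] front top edge [ 0.2 20.3]
```

Request:
{"fn": "apply_moves", "kwargs": {
  "moves": [
    [[-0.004,0,0.012],[0,0,0.002],0.8],
    [[-0.004,0,0.024],[0,0,0.002],0.8],
    [[-0.004,0,0.034],[0,0,0.002],0.8],
    [[-0.004,0,0.034],[0,0,0.002],0.8],
    [[-0.004,0,0.034],[0,0,0.002],0.8]
  ]
}}

```text
clock: 8.22
eef_pos: [597.3, -91.2, 52.4]
eef_rot: [-3.141, -0.0, 1.799]
wrist_force: [0.4, 0.2, -1.7]
finger_gap: 32.7
finger_force: 30.5
```

```bash
python3 -c "
from h import *
tcp()"
```

```text
t 8.22 tcp gauge [ 0.31 -1.98] 52.37 rot [-3.1414e+00 -1.0000e-04  1.7987e+00] gap 32.701540690659016 ff 30.49868341331603 F [ 0.4  0.2 -1.7]
```

Request:
{"fn": "apply_moves", "kwargs": {
  "moves": [
    [[0,0,0.004],[0,0,0],0.8],
    [[0,0,0.007],[0,0,0],0.8],
    [[0,0,0.007],[0,0,0],0.8]
  ]
}}

```text
clock: 8.47
eef_pos: [597.5, -91.0, 51.0]
eef_rot: [3.141, 0.0, 1.799]
wrist_force: [0.0, 0.8, 0.4]
finger_gap: 32.4
finger_force: 30.5
```

Request:
{"fn": "apply_moves", "kwargs": {
  "moves": [
    [[0,0,0],[0,0,0],0.45],
    [[0,0,0],[0,0,0],0.45],
    [[0,0,0],[0,0,0],0.45],
    [[0,0,0],[0,0,0],0.45],
    [[0,0,0],[0,0,0],0.45],
    [[0,0,0],[0,0,0],0.45]
  ]
}}

```text
clock: 8.97
eef_pos: [597.2, -91.2, 50.7]
eef_rot: [-3.141, -0.0, 1.799]
wrist_force: [0.2, 0.2, 0.1]
finger_gap: 51.8
finger_force: 0.0
```

Request:
{"fn": "apply_moves", "kwargs": {
  "moves": [
    [[0,0,-0.1],[0,0,0],0.45],
    [[0,0,-0.2],[0,0,0],0.45],
    [[0,0,-0.3],[0,0,0],0.45],
    [[0,0,-0.3],[0,0,0],0.45],
    [[0,0,-0.3],[0,0,0],0.45]
  ]
}}

```text
clock: 9.38
eef_pos: [597.8, -91.3, 126.9]
eef_rot: [3.139, 0.001, 1.799]
wrist_force: [-0.0, 0.1, -0.7]
finger_gap: 51.7
finger_force: 0.0
```

```bash
python3 -c "
from h import *
tcp();gmove(-95,0,125,G+np.pi/2)
i=viewer.camera_info('wrist');a=viewer.camera('wrist');c=a[60:320,100:430]
import pickle;pickle.dump(i,open('w4.pkl','wb'));cv2.imwrite('pics/w4.png',cv2.resize(c,None,fx=2.3,fy=2.3,interpolation=cv2.INTER_CUBIC))"
```

```text
t 9.38 tcp gauge [ 0.86 -2.21] 126.87 rot [3.1394e+00 1.1000e-03 1.7987e+00] gap 51.6731633678771 ff 0.0 F [-0.   0.1 -0.7]
share [ 0.0088 -0.3835  0.0066] turn [ 0.0007  0.0003 -0.    ]
```

View pics/w4.png

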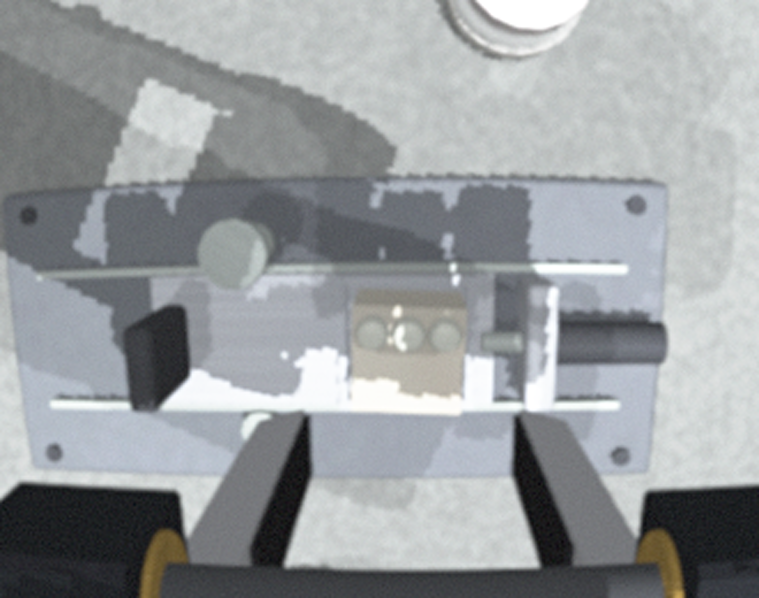

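The cast is back in the nest and released. Its teeth at (371/409/446, 335) face the disc side (disc at (233,254)), and the tab is at (140,355).

```bash
python3 -c "
from h import *
import pickle
i=pickle.load(open('w4.pkl','rb'))
L=lambda u,v,z:(GR.T@(unproj(i,(100+u/2.3-.3,60+v/2.3-.3),z,True)[:2]-GO)).round(1)
print('teeth',[L(u,335,67.5) for u in(371,409,446)])
print('top edges: front',L(409,305,52),'back',L(409,411,52),'left',L(351,370,52),'right',L(465,370,52),'front bottom z26',L(409,291,26),'disc',L(233,254,52),'tab top',L(126,370,68),L(152,370,68))"
```

```text
teeth [array([-12. ,  12.9]), array([ 0.8, 12.9]), array([13.2, 12.9])]
top edges: front [ 0.8 20.3] back [  0.7 -19.1] left [-20.2  -3.5] right [21.  -3.5] front bottom z26 [ 0.8 21. ] disc [-61.7  39.1] tab top [-99.8   0.7] [-89.7   0.8]
```

Request:
{"fn": "apply_moves", "kwargs": {
  "moves": [
    [[0.01,-0.382,0],[0,0,0],0.45],
    [[0.01,-0.382,0],[0,0,0],0.45],
    [[0.01,-0.382,0],[0,0,0],0.45],
    [[0.01,-0.382,0],[0,0,0],0.45],
    [[0.01,-0.382,0],[0,0,0],0.45]
  ]
}}

```text
clock: 9.85
eef_pos: [503.6, -110.4, 125.3]
eef_rot: [-3.141, -0.0, 1.798]
wrist_force: [0.6, -0.1, 0.7]
finger_gap: 51.9
finger_force: 0.0
```

```bash
python3 -c "
from h import *
tcp();gmove(-94.7,.5,50,G+np.pi/2)"
```

```text
t 9.85 tcp gauge [-95.27   0.46] 125.27 rot [-3.1411e+00 -4.0000e-04  1.7979e+00] gap 51.87157383496965 ff 0.0 F [ 0.6 -0.1  0.7]
share [0.     0.0025 0.3011] turn [-0.0002 -0.0001 -0.0003]
```

Request:
{"fn": "apply_moves", "kwargs": {
  "moves": [
    [[0,0.002,0.1],[0,0,0],0.45],
    [[0,0.002,0.2],[0,0,0],0.45],
    [[0,0.002,0.3],[0,0,0],0.45],
    [[0,0.002,0.3],[0,0,0],0.45],
    [[0,0.002,0.3],[0,0,0],0.45],
    [[0,0.002,0.3],[0,0,0],1],
    [[0,0.002,0.3],[0,0,0],1],
    [[0,0.002,0.3],[0,0,0],1],
    [[0,0.002,0.3],[0,0,0],1],
    [[0,0.002,0.3],[0,0,0],1],
    [[0,0.002,0.3],[0,0,0],1],
    [[0,0.002,0.3],[0,0,0],1]
  ],
  "squeeze": 30
}}

```text
clock: 10.85
eef_pos: [502.9, -110.6, 51.0]
eef_rot: [-3.138, -0.0, 1.799]
wrist_force: [-10.1, -2.0, 6.6]
finger_gap: 11.8
finger_force: 30.0
```

Request:
{"fn": "apply_moves", "kwargs": {
  "moves": [
    [[0,0,0],[0,0,0],1],
    [[0,0,0],[0,0,0],1],
    [[0,0,0],[0,0,0],1]
  ]
}}

```text
clock: 11.1
eef_pos: [502.9, -110.5, 51.0]
eef_rot: [-3.138, -0.0, 1.799]
wrist_force: [-11.7, -3.4, 9.7]
finger_gap: 11.3
finger_force: 30.0
```

```bash
python3 -c "
from h import *
tcp()"
```

```text
t 11.1 tcp gauge [-95.99   0.49] 50.98 rot [-3.1384e+00 -4.0000e-04  1.7987e+00] gap 11.322308465182159 ff 29.996667802333832 F [-11.7  -3.4   9.7]
```

Request:
{"fn": "apply_moves", "kwargs": {
  "moves": [
    [[0,-0.01,0],[0,0,0],1],
    [[0,-0.03,0],[0,0,0],1],
    [[0,-0.05,0],[0,0,0],1],
    [[0,-0.07,0],[0,0,0],1],
    [[0,-0.09,0],[0,0,0],1],
    [[0,-0.11,0],[0,0,0],1],
    [[0,-0.13,0],[0,0,0],1],
    [[0,-0.15,0],[0,0,0],1],
    [[0,-0.17,0],[0,0,0],1],
    [[0,-0.19,0],[0,0,0],1],
    [[0,-0.205,0],[0,0,0],1],
    [[0,-0.21,0],[0,0,0],1]
  ]
}}

```text
clock: 12.1
eef_pos: [453.5, -122.1, 51.0]
eef_rot: [3.139, 0.001, 1.799]
wrist_force: [7.9, 1.2, -5.2]
finger_gap: 11.6
finger_force: 30.0
```

Request:
{"fn": "apply_moves", "kwargs": {
  "moves": [
    [[0,-0.01,0],[0,0,0],1],
    [[0,-0.02,0],[0,0,0],1],
    [[0,-0.03,0],[0,0,0],1],
    [[0,-0.037,0],[0,0,0],1],
    [[0,-0.037,0],[0,0,0],1],
    [[0,-0.037,0],[0,0,0],1]
  ]
}}

```text
clock: 12.6
eef_pos: [444.8, -124.2, 51.0]
eef_rot: [3.139, 0.001, 1.799]
wrist_force: [7.5, 0.3, -3.6]
finger_gap: 11.8
finger_force: 30.0
```

```bash
python3 -c "
from h import *
import pickle
tcp()
i=viewer.camera_info('wrist');a=viewer.camera('wrist');pickle.dump(i,open('w5.pkl','wb'));cv2.imwrite('pics/w5raw.png',a)
# where the home-based model expects middle tooth, disc
for X in [(-61.7,12,67.5),(-61.7,39,52),(-41,-3,52)]: print(proj(i,np.array([*(GO+GR@X[:2]),X[2]]),True).round(0))
c=a[60:320,200:480];cv2.imwrite('pics/w5.png',cv2.resize(c,None,fx=2.3,fy=2.3,interpolation=cv2.INTER_CUBIC))"
```

```text
t 12.6 tcp gauge [-155.62    0.28] 51.05 rot [3.1391e+00 1.0000e-03 1.7986e+00] gap 11.843777784660757 ff 30.0169837474823 F [ 7.5  0.3 -3.6]
[435. 239.]
[429. 190.]
[449. 252.]
```

View pics/w5.png

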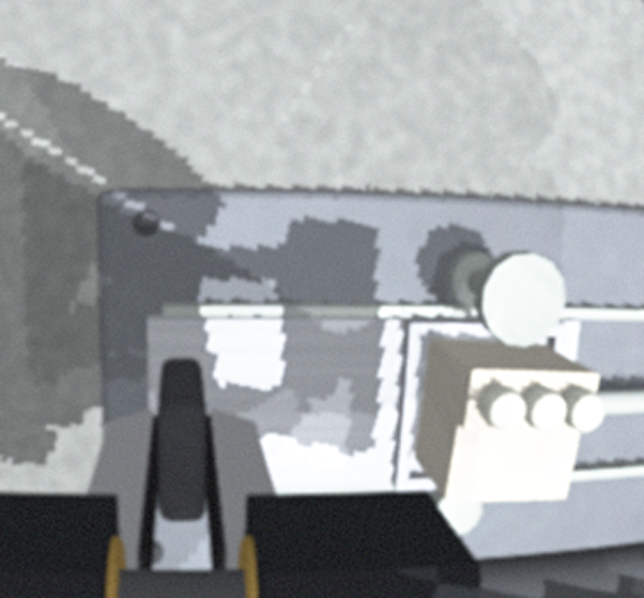

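The pulled-out slide is held by the tab at (183,440). The middle tooth at (547,409) is nearly opposite the disc at (524,299).

```bash
python3 -c "
from h import *
import pickle
i=pickle.load(open('w5.pkl','rb'))
L=lambda u,v,z:(GR.T@(unproj(i,(200+u/2.3-.3,60+v/2.3-.3),z,True)[:2]-GO)).round(1)
print('teeth',[L(u,409,67.5) for u in(508,547,585)],'disc',L(524,299,52),'screw',L(146,222,12))
print('edges top left',L(466,430,52),'right',L(584,430,52),'disc l/r',L(482,299,52),L(566,299,52))"
```

```text
teeth [array([-72.1,  13.3]), array([-60.4,  13. ]), array([-48.4,  12.7])] disc [-62.9  39.1] screw [-165.5   54.7]
edges top left [-76.6   2.3] right [-37.7   0.9] disc l/r [-75.6  38.9] [-49.5  39.4]
```

Request:
{"fn": "apply_moves", "kwargs": {
  "moves": [
    [[0,-0.004,0],[0,0,0],1],
    [[0,-0.008,0],[0,0,0],1],
    [[0,-0.0105,0],[0,0,0],1],
    [[0,-0.0105,0],[0,0,0],1],
    [[0,-0.0105,0],[0,0,0],1],
    [[0,-0.0105,0],[0,0,0],1],
    [[0,-0.0105,0],[0,0,0],1],
    [[0,-0.0105,0],[0,0,0],1]
  ]
}}

```text
clock: 13.32
eef_pos: [442.4, -124.8, 51.0]
eef_rot: [3.139, 0.001, 1.799]
wrist_force: [7.7, 1.0, -3.1]
finger_gap: 11.6
finger_force: 30.0
```

```bash
python3 - <<'E'
from h import *
import pickle
tcp()
i=pickle.load(open('w5.pkl','rb'));i2=viewer.camera_info('wrist');a=cv2.imread('pics/w5raw.png');b=viewer.camera('wrist')
def track(u,v,w,z):
    x,y=int(200+u/2.3),int(60+v/2.3);t=a[y-w:y+w,x-w:x+w];S=b[y-w-9:y+w+9,x-w-9:x+w+9]
    r=cv2.matchTemplate(S,t,cv2.TM_CCOEFF_NORMED);_,m,_,p=cv2.minMaxLoc(r)
    q=[]
    for ax in (0,1):
        k=p[ax];g=r[p[1],:] if ax==0 else r[:,p[0]]
        q.append(k+.5*(g[k-1]-g[k+1])/(g[k-1]-2*g[k]+g[k+1])-9 if 0<k<18 else k-9)
    uv=(200+u/2.3-.3+q[0],60+v/2.3-.3+q[1])
    print(round(m,2),np.round(q,2),(GR.T@(unproj(i2,uv,z,True)[:2]-GO)).round(2))
track(547,409,14,67.5);track(524,299,20,52)
E
```

```text
t 13.32 tcp gauge [-158.15    0.27] 51.04 rot [3.1391e+00 1.0000e-03 1.7986e+00] gap 11.635169637523465 ff 30.0173681974411 F [ 7.7  1.  -3.1]
0.99 [-0.01 -0.02] [-62.92  13.04]
0.95 [ 3.56 -0.06] [-62.91  39.17]
```

```bash
python3 -c "
from cell import manip
print(manip.sign_off())"
```

```text
the job is handed in; nothing more can be done
None
```

I turned the cast a quarter turn and seated it back in the nest with its teeth facing the disc side. The slide was then pulled out about 62 mm and held by its tab, with the middle tooth within about 0.1 mm of the disc centre along the slide in the last wrist image, and the job was handed in at about 13.4 s.

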